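# Tip the brass nozzle out of the orange-collared pipe

## Task

On this drain-cleaning stand, two clear demonstration pipes each hold a nozzle too deep to reach. Tip the pipe with the orange collars over, by its orange side bar, until the brass nozzle slides out into that pipe's own catch tray, then let go. Leave the grey-collared pipe standing as it is.

Things in the scene. Friction and masses are not known exactly. Their poses are not given: they have to be found in the camera images.
- orange_grip (a point): Grip point on the pipe's orange side bar: round, 15 mm thick, 80 mm long, level, sticking out along point +y; 41 mm from the pipe's wall, 70 mm from its axis; black 24 mm end cap 39 mm further out. Its z: up the pipe (mouth 25 mm above the bar). Its x: the way it tips. The hinge axis is parallel to the bar, 115 mm below it, 150 mm above the table, so the bar runs on an arc of 115 mm radius.
- orange_tray (a point): Centre of the lined floor (8 mm above the table) of the orange pipe's black catch tray, 200 mm long (x, the way the pipe tips) by 150 mm wide (y); walls 5 mm thick, 22 mm high at the near end, 30 mm at the sides, 45 mm at the far end. Fixed to the stand: the hinge axis lies 165 mm behind this point (-x), the pipe's axis in line with it; axes parallel to those of the upright pipe.
- nozzle_mid (a point): Middle (25 mm up) of the brass bullet-shaped nozzle, 34 mm across, 50 mm long (z), loose at the foot of the orange-collared clear pipe (58 mm outside, 52 mm bore, 215 mm long, closed foot), its top 160 mm below the mouth. The pipe's stiff hinge needs 3 to 6 N at the bar, stays where left, and runs from upright to a stop at 2.3 rad (132 degrees, mouth well down); by there the nozzle slides out.
- grey_pipe (a joint): Tilt in rad of the other, otherwise equal pipe with grey collars, grey bar and a steel nozzle: 0 upright, grows as it tips forward. Its fixed stand is about 0.28 to 0.45 m beside the orange one, on either side. Two larger steel display nozzles (up to 115 mm tall) stand further out at the sides.

How it is judged:
By the outcome, as a careful person would: the job done as asked, in the order asked, and still so for the second after the job is handed in, with the robot touching nothing.
It also fails if it takes over 46 s, if anything falls off the work surface, if the arm or the gripper's body presses on something with over 40 N, if the wrist force passes 120 N, or if a joint passes its speed limit or range.

## Robot

A 6-joint arm with a two-finger parallel gripper is mounted at the origin on the work surface. World frame = base frame: x ahead of the robot, y to its left, z up, the work surface at z = 0. Lengths are in mm, angles in rad, forces in N, time in s.
With the tool pointing down it reaches from about 250 to 850 mm from the base axis. Payload 12.5 kg.
Tool frame: the origin (TCP) lies on the centre line of the jaws, within the pads' length; the fingertips stand 8 mm ahead of it and the grasp point (between the pads) lies 11 mm behind it (manip.tip_reach is the distance from the TCP to the fingertips, in mm); z points along the fingers, y is the line along which they close (so a half turn about z gives the same grasp; the last joint's range is limited). The gripper opens to 93 mm and grips with 3 to 60 N. Pads are 15 mm wide; open, the fingers measure 128 mm over their backs; the gripper's body (75 mm by 188 mm) begins 65 mm behind the grasp point.
Start: joints at [-1.32, 0.351, 1.652, -0, 1.139, -0.085], TCP at [181.257, -519.259, 226.633] pointing down, gripper open.
Joint ranges: [-2.75, 2.75], [-0.79, 2.1], [0.01, 2.65], [-1.57, 4.71], [0.07, 3.14], [-2.87, 2.87]. Speed limits (rad/s): [2.22, 2.22, 2.79, 3.14, 3.14, 3.14].

## Interface

Orientations are given as a rotation vector (axis times angle).
In Python, from bench import manip gives the robot as it stands. The module is installed in compiled form; this text tells all that it offers.
- The arm moves only by the shell command python3 -m creep 'ROWS' [OPENING] [FORCE]. ROWS is JSON, a list of rows, each a list of 2 entries, a list of its own where there are three numbers: the shift along the tool's x, y, z as a fraction of full scale, then the turn, a rotation vector about the tool's x, y, z as a fraction of full scale. A call has 1 to 5 rows; each row shifts and turns the commanded pose from where the row before left it, along the tool's axes as they then stand; what a row does not reach is not made up. Full scale, the value 1, is 0.1 m for a shift and 60 degrees for a turn. A row lasts 1/12 s, in which the tool goes at most 41.7 mm and 7.16 degrees, less where a joint would pass 70% of its speed; a pose out of reach is approached as far as the arm can. A call with a number of a shift or a turn outside -1 to 1 is refused whole. A call with a gripper value outside its range is refused whole. OPENING is the opening, from 0 (shut) to 1 (fully open), set as the call begins (- or left out, the last holds). The fingers move at their own pace and stop on an object; FORCE is the grip in N (left out, the last holds). Time passes only in rows, so rows that do not move let the fingers close. It gives the time, the measured TCP pose, the force, the opening and the grip force at its end, in the units of the state.
- manip.observe(): the state, without advancing time (a new reading comes with each control period).
- manip.get_image(name): name is "scene" or "top" or "wrist"; returns (picture, depth): 480x640x3 uint8, blue, green, red; 480x640 float32, mm along the optical axis (not along the pixel's ray), 0 where there is no reading.
- manip.camera_info(name): a dict with "fovy" (degrees; the focal length in pixels is half the picture's height over the tangent of half this angle, whatever the lens; pixels are square), "cx", "cy" (the principal point, pixels), "xyz" and "rotation" of the camera in the world. Camera axes: x right, y down, z forward; pixel columns grow to the right and rows downward; lengths in mm; the calibration is good to about 2 mm. A picture is of the moment at which its call begins: read the wrist's pose just before it. camera_info takes no time and is no camera call; for the wrist camera it gives the pose at the moment of the call.
- manip.job_done(): hands the job in; it is judged then, once.
The state is a dict: "t": time; "q": joint angles; "joint_velocities": joint speeds; "joint_efforts": joint torques, N m; "ee_pos": TCP position; "ee_rot": TCP orientation; "wrist_force": force on the tool from outside, world axes, zero at the start; "torque": the same for the moment, N m; "width": opening from 0.0 (shut) to 1.0 (fully open); "grip_force": force on a finger pad.
Only numpy, scipy, OpenCV 4.12 (cv2) and the standard library are available. Lean on these libraries where they do the work, as an engineer would, in place of code of your own. Each camera call takes 0.05 s, during which the arm holds its last target. There are 200 camera calls.

## Working session

There is one attempt and no reset: what is moved stays moved. The work goes in short steps, Python scripts to look and compute and a shell command to move; the robot and the scene stay as the last step left them, time stands still between calls to the robot, and variables do not carry over. Pictures are saved under pics/ and viewed, at most 10 in all, crops included, and the job is handed in when it is done.

```bash
mkdir -p pics; cat > h.py <<'E'
import numpy as np, cv2
from bench import manip
from scipy.spatial.transform import Rotation as R
def cam(n):
    c=manip.camera_info(n); return c
def Rm(c):
    r=np.array(c["rotation"],float)
    return r if r.shape==(3,3) else (R.from_rotvec(r).as_matrix() if r.size==3 else R.from_quat(r).as_matrix())
def world(c,u,v,d):
    f=240/np.tan(np.radians(c["fovy"])/2)
    p=np.stack([(u-c["cx"])/f*d,(v-c["cy"])/f*d,d],-1)
    return p@Rm(c).T+np.array(c["xyz"])
E
python3 - <<'E'
from h import *
for n in ("scene","top"):
    c=cam(n); im,d=manip.get_image(n); print(n,c)
    cv2.imwrite(f"pics/{n}0.png",im); np.savez(f"{n}0.npz",im=im,d=d)
    h=cv2.cvtColor(im,cv2.COLOR_BGR2HSV)
    m=cv2.inRange(h,(5,150,100),(20,255,255))
    k,l,s,ce=cv2.connectedComponentsWithStats(m)
    for i in range(1,k):
        if s[i,4]>30:
            v,u=np.nonzero((l==i)&(d>0)); w=world(c,u,v,d[v,u])
            print(s[i],ce[i].round(),np.median(w,0).round(),np.percentile(w,[3,97],axis=0).round().tolist())
print(manip.observe())
E
```

```text
scene {'fovy': 48.433554643061626, 'cx': 321.9028219057984, 'cy': 248.90626084810106, 'xyz': array([1026.77393085, -434.95848232,  765.59055788]), 'rotation': array([-2.17434045, -0.94028683,  0.42270248])}
[457   0  42  25 923] [477.  11.] [  84. 1096.  142.] [[19.0, 1079.0, 108.0], [113.0, 1154.0, 177.0]]
[ 556    0   53   44 1459] [580.  24.] [ 373. 1194.  154.] [[306.0, 1180.0, 108.0], [412.0, 1246.0, 193.0]]
[ 393   21   66   53 2204] [426.  46.] [-106. 1099.  -21.] [[-240.0, 1085.0, -80.0], [30.0, 1152.0, 14.0]]
[ 484   38   71   55 2400] [519.  65.] [ 210. 1198.  -21.] [[88.0, 1185.0, -75.0], [332.0, 1246.0, 13.0]]
[528 119  40  26 345] [548. 133.] [ 387. 1204. -213.] [[301.0, 1179.0, -245.0], [413.0, 1260.0, -202.0]]
[ 143  183   87   59 1199] [183. 217.] [ 451. -195.  271.] [[431.0, -235.0, 255.0], [467.0, -99.0, 282.0]]
[170 298  38  22 287] [191. 312.] [ 462. -216.   89.] [[434.0, -234.0, 78.0], [467.0, -186.0, 98.0]]
top {'fovy': 43.430272332279415, 'cx': 318.21671609608825, 'cy': 238.93460298178525, 'xyz': array([ 368.70970604,  -42.96894928, 1306.99745843]), 'rotation': array([-2.1065096 ,  2.16335082, -0.17273285])}
[350 278  69  40 547] [381. 299.] [ 434. -151.  272.] [[407.0, -202.0, 91.0], [459.0, -98.0, 282.0]]
{'t': 0.1, 'q': array([-1.31958935e+00,  3.51165894e-01,  1.65231852e+00, -1.45400857e-05,
        1.13911214e+00, -8.45801149e-02]), 'joint_velocities': array([-0.00048328, -0.00372703, -0.00330765, -0.00069378,  0.00206435,
        0.0016156 ]), 'joint_efforts': array([ 6.17301903e-04, -4.98028636e+01, -2.85704952e+01,  7.00234948e-02,
        2.39233294e-02, -2.97338806e-05]), 'ee_pos': array([ 181.19161698, -518.99446363,  226.18008059]), 'ee_rot': array([-3.09643171e+00, -5.24821068e-01,  1.51845867e-04]), 'wrist_force': array([0.11200018, 0.08750784, 0.47739419]), 'torque': array([-0.02472572, -0.02840573, -0.0339871 ]), 'grip_force': 0.0, 'width': 0.9974433590617274}
```

View pics/scene0.png

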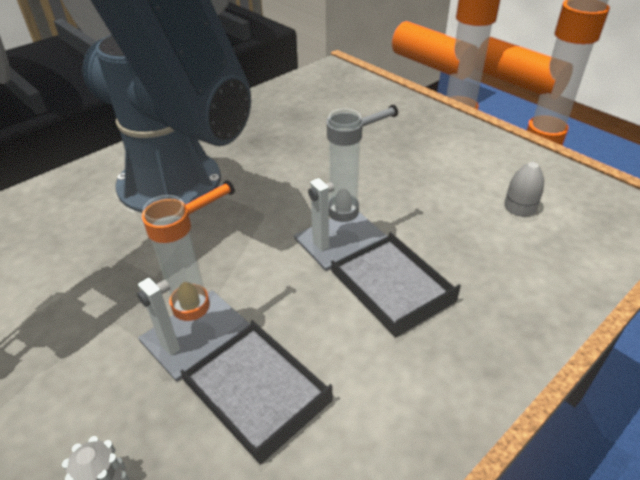

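View pics/top0.png

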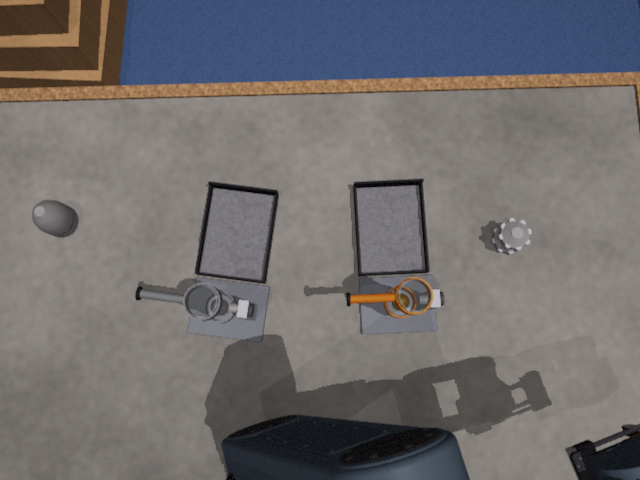

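The scene view shows the orange pipe at (170,215), its bar running to a cap at (230,187), and its tray around (258,388). In the top view the ring is at (412,297), the bar cap at (350,299) and the tray at (390,227). The grey pipe is on the +y side.

```bash
cat > m.py <<'E'
from h import *
def ray(c,u,v,z):
    f=240/np.tan(np.radians(c["fovy"])/2)
    r=np.array([(u-c["cx"])/f,(v-c["cy"])/f,1])@Rm(c).T; o=np.array(c["xyz"])
    return o+r*(z-o[2])/r[2]
def mask(n,lo,hi,roi):
    z=np.load(n+"0.npz"); m=cv2.inRange(cv2.cvtColor(z["im"],cv2.COLOR_BGR2HSV),lo,hi)
    k=np.zeros_like(m); x0,y0,x1,y1=roi; k[y0:y1,x0:x1]=m[y0:y1,x0:x1]; return k,z["d"]
for n,roi,hz in (("top",(345,280,393,320),265),("scene",(190,175,240,215),265)):
    c=cam(n); m,d=mask(n,(5,150,60),(22,255,255),roi)
    v,u=np.nonzero(m)
    vx,vy,x0,y0=cv2.fitLine(np.float32(np.c_[u,v]),cv2.DIST_HUBER,0,.01,.01).ravel()
    t=(u-x0)*vx+(v-y0)*vy
    for tt in np.percentile(t,[2,98]): print(n,"bar axis",ray(c,x0+tt*vx,y0+tt*vy,hz).round(1))
    w=world(c,u,v,d[v,u].astype(float)); w=w[d[v,u]>0]; print(" depth med",np.median(w,0).round(1),"n",len(w))
    # black cap
    x,y,X,Y=roi
    z=np.load(n+"0.npz")["im"]; 
# tray: dark walls contour in both views
for n,roi in (("top",(335,165,445,285)),("scene",(165,310,345,470))):
    c=cam(n); m,d=mask(n,(0,0,0),(180,255,48),roi)
    cn=max(cv2.findContours(m,cv2.RETR_EXTERNAL,cv2.CHAIN_APPROX_NONE)[0],key=cv2.contourArea)
    fl=np.zeros_like(m); cv2.drawContours(fl,[cn],-1,255,-1); 
    inn,_=cv2.findContours(cv2.bitwise_and(fl,cv2.bitwise_not(m)),cv2.RETR_EXTERNAL,cv2.CHAIN_APPROX_NONE)
    inn=max(inn,key=cv2.contourArea); 
    q=cv2.approxPolyDP(cn,0.03*cv2.arcLength(cn,True),True)[:,0]
    print(n,"outer px",q.tolist()); 
    for p in q: print("  z0",ray(c,*p,0).round(0)[:2],"z30",ray(c,*p,30).round(0)[:2])
    k=np.zeros_like(m); cv2.drawContours(k,[inn],-1,255,-1); v,u=np.nonzero((k>0)&(d>0)); w=world(c,u,v,d[v,u].astype(float))
    g=abs(w[:,2]-8)<5; 
    r=cv2.minAreaRect(np.float32(w[g][:,:2])); print(" floor",np.median(w[:,2]).round(1),r)
E
python3 m.py
```

```text
top bar axis [435.8 -96.5 265. ]
top bar axis [ 434.2 -167.4  265. ]
 depth med [ 434.7 -135.8  271.5] n 393
scene bar axis [ 433.1 -161.9  265. ]
scene bar axis [429.1 -90.8 265. ]
 depth med [ 438.5 -130.6  271.3] n 422
top outer px [[422, 180], [354, 183], [358, 275], [428, 271]]
  z0 [ 712. -278.] z30 [ 704. -273.]
  z0 [ 709. -126.] z30 [ 701. -124.]
  z0 [ 503. -127.] z30 [ 500. -126.]
  z0 [ 507. -280.] z30 [ 504. -275.]
 floor 9.1 ((604.3094482421875, -201.142578125), (189.89425659179688, 138.725830078125), 1.1989728212356567)Traceback (most recent call last):
  File "m.py", line 25, in <module>
    inn=max(inn,key=cv2.contourArea);
ValueError: max() iterable argument is empty
```

```bash
python3 -m creep '[[[0,0,-0.14],[0,0,-0.118]],[[0,0,-0.14],[0,0,-0.118]],[[0,0,-0.14],[0,0,-0.118]],[[0,0,-0.14],[0,0,-0.118]],[[0,0,-0.14],[0,0,-0.118]]]' 1 && python3 -m creep '[[[0,0,-0.14],[0,0,-0.118]],[[0,0,-0.14],[0,0,-0.118]],[[0,0,-0.14],[0,0,-0.118]],[[0,0,-0.14],[0,0,-0.118]],[[0,0,0],[0,0,-0.118]]]'
cat > rel.py <<'E'
import sys
from h import *
t=np.array([float(a) for a in sys.argv[1:4]]); yaw=np.radians(float(sys.argv[4])); 
s=manip.observe(); Rc=R.from_rotvec(s["ee_rot"])
# target: tool y = tip direction (yaw), tool z down
x=np.array([-np.sin(yaw),np.cos(yaw),0]); y=np.array([np.cos(yaw),np.sin(yaw),0]); Rt=R.from_matrix(np.c_[x,y,[0,0,-1]])
print("t",s["t"],"pos",s["ee_pos"].round(1),"shift(frac)",(Rc.inv().apply(t-s["ee_pos"])/100).round(3),"turn(frac)",((Rc.inv()*Rt).as_rotvec(degrees=True)/60).round(3),"q",s["q"].round(2),"F",s["wrist_force"].round(1),"w",s["width"].round(3),"grip",s["grip_force"])
E
python3 rel.py 436 -122 360 0.9
```

```text
t: 0.52
ee_pos: [181.2, -519.0, 297.0]
ee_rot: [-2.786, -1.45, -0.0]
wrist_force: [-0.1, 0.1, -0.2]
width: 0.999
grip_force: 0.0
t: 0.93
ee_pos: [181.4, -519.8, 355.1]
ee_rot: [2.212, 2.227, -0.003]
wrist_force: [-0.8, 0.3, 0.1]
width: 1.0
grip_force: 0.0Traceback (most recent call last):
  File "rel.py", line 7, in <module>
    print("t",s["t"],"pos",s["ee_pos"].round(1),"shift(frac)",(Rc.inv().apply(t-s["ee_pos"])/100).round(3),"turn(frac)",((Rc.inv()*Rt).as_rotvec(degrees=True)/60).round(3),"q",s["q"].round(2),"F",s["wrist_force"].round(1),"w",s["width"].round(3),"grip",s["grip_force"])
                                                                                                                                                                                                                                  ^^^^^^^^^^^^^^^^
AttributeError: 'float' object has no attribute 'round'
```

```bash
sed -i 's/s\["width"\].round(3)/s["width"]/' rel.py
python3 -m creep '[[[0.265,0.17,-0.01],[0,0,0]],[[0.265,0.17,0],[0,0,0]],[[0.265,0.17,0],[0,0,0]],[[0.265,0.17,0],[0,0,0]],[[0.265,0.17,0],[0,0,0]]]' >/dev/null && python3 -m creep '[[[0.265,0.17,0],[0,0,0]],[[0.265,0.17,0],[0,0,0]],[[0.265,0.17,0],[0,0,0]],[[0.265,0.17,0],[0,0,0]],[[0.265,0.17,0],[0,0,0]]]' >/dev/null && python3 -m creep '[[[0.265,0.17,0],[0,0,0]],[[0.265,0.17,0],[0,0,0]],[[0.265,0.17,0],[0,0,0]],[[0.265,0.17,0],[0,0,0]],[[0.265,0.17,0],[0,0,0]]]' >/dev/null;  python3 -m creep '[[[0,0,0],[0,0,0]],[[0,0,0],[0,0,0]]]'
python3 rel.py 436 -122 254 0.9
python3 - <<'E'
from h import *
c=cam("wrist"); im,d=manip.get_image("wrist"); cv2.imwrite("pics/w1.png",im)
h=cv2.cvtColor(im,cv2.COLOR_BGR2HSV); m=cv2.inRange(h,(5,150,60),(22,255,255))
v,u=np.nonzero((m>0)&(d>0)); w=world(c,u,v,d[v,u].astype(float))
for y0 in range(-180,-80,10):
    g=(abs(w[:,1]-y0)<5)&(w[:,2]>240)
    if g.sum()>5: print(y0,g.sum(),w[g].mean(0).round(1),np.percentile(w[g],[2,98],axis=0).round().tolist())
E
```

```text
t: 2.35
ee_pos: [436.3, -120.6, 353.3]
ee_rot: [-2.217, -2.225, 0.001]
wrist_force: [-0.4, 0.1, -0.7]
width: 0.998
grip_force: 0.0
t 2.35 pos [ 436.3 -120.6  353.3] shift(frac) [-0.015 -0.002  0.993] turn(frac) [-0.001 -0.    -0.012] q [-0.37  0.06  1.7  -0.    1.38 -0.38] F [-0.4  0.1 -0.7] w 0.9981701282373485 grip 0.0
-180 634 [ 437.3 -179.1  269.3] [[412.0, -185.0, 251.0], [462.0, -175.0, 281.0]]
-170 623 [ 437.3 -172.2  270.8] [[424.0, -175.0, 252.0], [450.0, -165.0, 281.0]]
-160 206 [ 436.5 -159.8  270.9] [[430.0, -165.0, 266.0], [443.0, -155.0, 273.0]]
-150 222 [ 436.2 -150.   270.7] [[429.0, -155.0, 266.0], [443.0, -145.0, 273.0]]
-140 230 [ 436.2 -140.   270.8] [[429.0, -145.0, 266.0], [443.0, -135.0, 273.0]]
-130 239 [ 435.9 -130.   270.8] [[429.0, -135.0, 265.0], [443.0, -125.0, 273.0]]
-120 243 [ 435.5 -120.   270.9] [[428.0, -125.0, 265.0], [443.0, -115.0, 273.0]]
-110 248 [ 435.4 -110.   271.1] [[429.0, -115.0, 267.0], [442.0, -105.0, 274.0]]
-100 10999 [466.1 -98.6 453.5] [[390.0, -100.0, 273.0], [502.0, -97.0, 462.0]]
-90 1707 [436.5 -89.7 445.5] [[389.0, -95.0, 437.0], [485.0, -86.0, 451.0]]
```

View pics/w1.png

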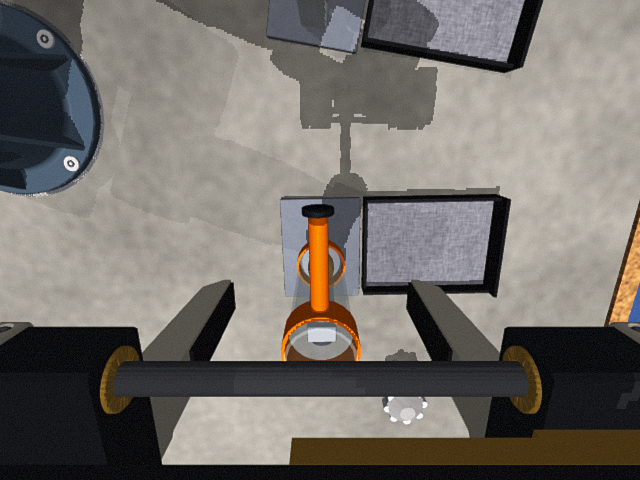

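The wrist view shows the bar centred between the open fingers, running from (318,300) to the cap at (318,211). It measures x≈436 and top z≈273, as expected. Next I descend and grip.

```bash
python3 -m creep '[[[-0.01,0,0.25],[0,0,-0.012]],[[0,0,0.25],[0,0,0]],[[0,0,0.25],[0,0,0]],[[0,0,0.17],[0,0,0]],[[0,0,0.07],[0,0,0]]]' && python3 -m creep '[[[0,0,0],[0,0,0]],[[0,0,0],[0,0,0]],[[0,0,0],[0,0,0]],[[0,0,0],[0,0,0]],[[0,0,0],[0,0,0]]]' 0 25 && python3 -m creep '[[[0,0,0],[0,0,0]],[[0,0,0],[0,0,0]],[[0,0,0],[0,0,0]],[[0,0,0],[0,0,0]],[[0,0,0],[0,0,0]]]'
python3 rel.py 436 -122 254 0.9
```

```text
t: 2.82
ee_pos: [434.5, -123.2, 252.4]
ee_rot: [-2.206, -2.232, 0.002]
wrist_force: [-0.3, -0.5, 0.5]
width: 1.004
grip_force: 0.0
t: 3.23
ee_pos: [436.3, -122.8, 255.4]
ee_rot: [2.206, 2.235, 0.001]
wrist_force: [0.1, -0.5, -0.3]
width: 0.694
grip_force: 0.0
t: 3.65
ee_pos: [436.0, -122.6, 254.7]
ee_rot: [2.207, 2.236, 0.0]
wrist_force: [-0.3, -0.1, -0.6]
width: 0.327
grip_force: 0.0
t 3.65 pos [ 436.  -122.6  254.7] shift(frac) [ 0.006 -0.     0.007] turn(frac) [ 0.     0.    -0.002] q [-0.38  0.14  1.85  0.    1.15 -0.39] F [-0.3 -0.1 -0.6] w 0.3268274928037854 grip 0.0
```

```bash
python3 -m creep '[[[0,0,0],[0,0,0]],[[0,0,0],[0,0,0]],[[0,0,0],[0,0,0]],[[0,0,0],[0,0,0]]]' && python3 -m creep '[[[0,0.115,0.006],[0,0,0]],[[0,0.114,0.017],[0,0,0]],[[0,0.111,0.0285],[0,0,0]]]'
```

```text
t: 3.98
ee_pos: [435.8, -122.6, 254.6]
ee_rot: [-2.206, -2.236, 0.0]
wrist_force: [-1.5, 0.1, 1.1]
width: 0.153
grip_force: 25.0
t: 4.23
ee_pos: [469.8, -122.2, 249.5]
ee_rot: [-2.206, -2.235, 0.002]
wrist_force: [-6.0, -1.8, 0.9]
width: 0.155
grip_force: 25.0
```

Gripped and tipping, with a sensible wrist force (~6 N). Continuing along the arc.

```bash
python3 -m creep '[[[0,0.108,0.039],[0,0,0]],[[0,0.1035,0.05],[0,0,0]],[[0,0.098,0.06],[0,0,0]],[[0,0.0915,0.0695],[0,0,0]]]' && python3 -m creep '[[[0,0.084,0.078],[0,0,0]],[[0,0.076,0.086],[0,0,0]],[[0,0.067,0.0935],[0,0,0]],[[0,0.057,0.1],[0,0,0]]]' && python3 -m creep '[[[0,0.047,0.105],[0,0,0]],[[0,0.036,0.109],[0,0,0]],[[0,0.025,0.112],[0,0,0]],[[0,0.014,0.114],[0,0,0]]]'; python3 rel.py 550.7 -121 147.1 0.9
python3 - <<'E'
from h import *
im,d=manip.get_image("scene"); cv2.imwrite("pics/s2.png",im)
E
```

```text
t: 4.57
ee_pos: [510.0, -121.7, 227.3]
ee_rot: [-2.206, -2.235, 0.002]
wrist_force: [-6.5, -2.0, 2.0]
width: 0.151
grip_force: 25.0
t: 4.9
ee_pos: [538.1, -121.3, 191.2]
ee_rot: [-2.205, -2.235, 0.003]
wrist_force: [-5.7, -1.2, 2.9]
width: 0.154
grip_force: 25.0
t: 5.23
ee_pos: [549.5, -121.2, 147.0]
ee_rot: [-2.204, -2.234, 0.004]
wrist_force: [-11.8, -2.8, 6.3]
width: 0.152
grip_force: 25.0
t 5.2333 pos [ 549.5 -121.2  147. ] shift(frac) [ 0.002  0.012 -0.001] turn(frac) [-0.004 -0.    -0.002] q [-0.3   0.47  1.69 -0.    0.99 -0.31] F [-11.8  -2.8   6.3] w 0.15198859525572153 grip 25.0016587972641
```

View pics/s2.png

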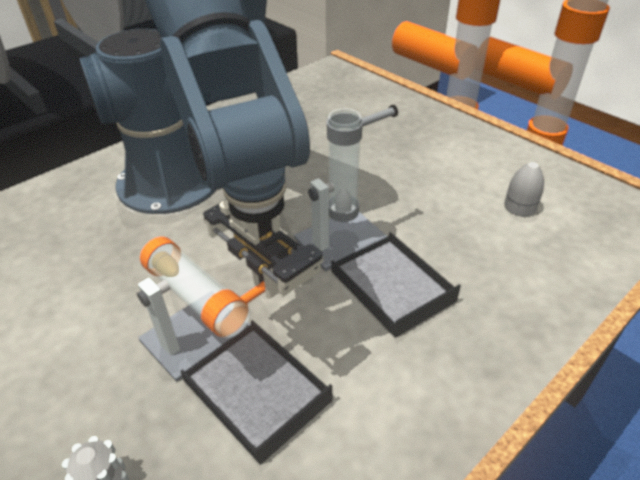

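The pipe is about level, with its mouth at (228,312) and the brass nozzle still at the foot (165,262). The grey pipe is untouched. I continue more slowly.

```bash
python3 -m creep '[[[0,-0.007,0.057],[0,0,0]],[[0,0,0.0575],[0,0,0]],[[0,-0.003,0.057],[0,0,0]],[[0,-0.006,0.057],[0,0,0]],[[0,-0.009,0.057],[0,0,0]]]' && python3 -m creep '[[[0,-0.012,0.056],[0,0,0]],[[0,-0.0145,0.0555],[0,0,0]],[[0,-0.017,0.055],[0,0,0]],[[0,-0.02,0.054],[0,0,0]],[[0,-0.0225,0.053],[0,0,0]]]' && python3 -m creep '[[[0,-0.025,0.0515],[0,0,0]],[[0,-0.028,0.05],[0,0,0]],[[0,-0.03,0.049],[0,0,0]],[[0,-0.0325,0.047],[0,0,0]],[[0,-0.035,0.0455],[0,0,0]]]' && python3 -m creep '[[[0,-0.037,0.044],[0,0,0]],[[0,0,0],[0,0,0]],[[0,0,0],[0,0,0]],[[0,0,0],[0,0,0]],[[0,0,0],[0,0,0]]]'
python3 - <<'E'
from h import *
im,d=manip.get_image("scene"); cv2.imwrite("pics/s3.png",im)
E
```

```text
t: 5.7
ee_pos: [547.6, -121.2, 119.4]
ee_rot: [-2.206, -2.236, 0.002]
wrist_force: [-8.0, -2.1, 7.5]
width: 0.155
grip_force: 25.0
t: 6.12
ee_pos: [539.7, -121.4, 92.4]
ee_rot: [2.206, 2.236, -0.0]
wrist_force: [-3.4, -1.2, 6.2]
width: 0.155
grip_force: 25.0
t: 6.53
ee_pos: [526.3, -121.8, 68.2]
ee_rot: [2.204, 2.233, 0.004]
wrist_force: [8.6, 0.5, -1.1]
width: 0.155
grip_force: 25.0
t: 6.95
ee_pos: [522.3, -121.8, 62.9]
ee_rot: [2.205, 2.234, 0.003]
wrist_force: [10.4, -1.8, -10.5]
width: 0.154
grip_force: 25.0
```

View pics/s3.png

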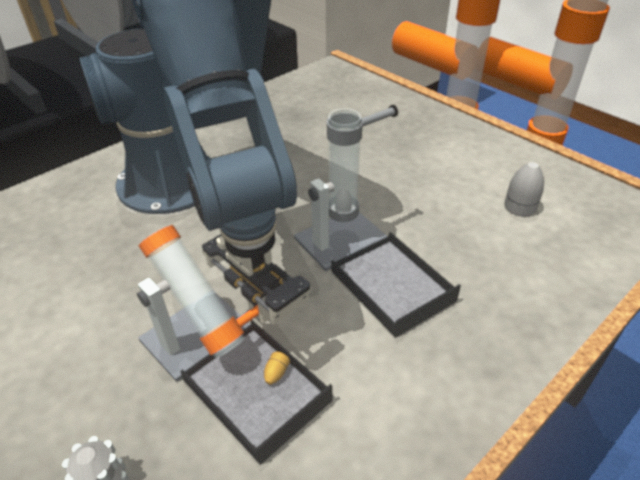

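The nozzle lies in the orange tray at (277,368) and the pipe is down. Next: let go and withdraw straight up.

```bash
python3 -m creep '[[[0,0,0],[0,0,0]],[[0,0,0],[0,0,0]],[[0,0,0],[0,0,0]],[[0,0,0],[0,0,0]],[[0,0,0],[0,0,0]]]' 0.6 && python3 -m creep '[[[0,0,0],[0,0,0]],[[0,0,0],[0,0,0]],[[0,0,-0.05],[0,0,0]],[[0,0,-0.15],[0,0,0]],[[0,0,-0.25],[0,0,0]]]' && python3 -m creep '[[[0.05,0,-0.3],[0,0,0]],[[0,0,-0.3],[0,0,0]],[[0,0,-0.3],[0,0,0]],[[0,0,-0.3],[0,0,0]],[[0,0,-0.2],[0,0,0]]]' && python3 -m creep '[[[0,0,-0.1],[0,0,0]],[[0,0,0],[0,0,0]],[[0,0,0],[0,0,0]],[[0,0,0],[0,0,0]],[[0,0,0],[0,0,0]]]'
python3 - <<'E'
from h import *
im,d=manip.get_image("scene"); cv2.imwrite("pics/s4.png",im)
E
```

```text
t: 7.42
ee_pos: [520.7, -121.4, 63.3]
ee_rot: [-2.207, -2.236, 0.0]
wrist_force: [-0.3, 0.7, 0.1]
width: 0.463
grip_force: 0.0
t: 7.83
ee_pos: [519.6, -121.1, 107.4]
ee_rot: [-2.204, -2.234, 0.003]
wrist_force: [0.0, -0.3, -0.3]
width: 0.597
grip_force: 0.0
t: 8.25
ee_pos: [521.1, -116.5, 251.7]
ee_rot: [2.205, 2.234, 0.002]
wrist_force: [0.6, -0.2, 0.4]
width: 0.599
grip_force: 0.0
t: 8.67
ee_pos: [520.2, -116.3, 256.7]
ee_rot: [-2.205, -2.234, 0.002]
wrist_force: [0.4, -0.8, -0.1]
width: 0.601
grip_force: 0.0
```

View pics/s4.png

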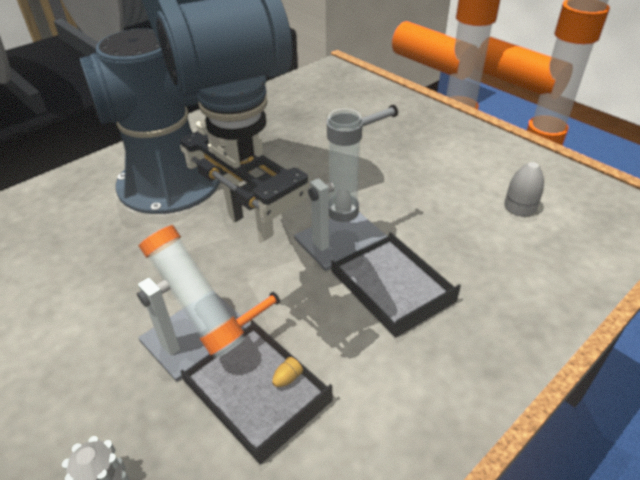

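The nozzle is in the tray at (287,372), having rolled slightly. The arm is clear and the grey pipe is upright. I let the nozzle settle and check before handing in.

```bash
for i in 1 2 3 4; do python3 -m creep '[[[0,0,0],[0,0,0]],[[0,0,0],[0,0,0]],[[0,0,0],[0,0,0]],[[0,0,0],[0,0,0]],[[0,0,0],[0,0,0]]]' >/dev/null; done
python3 - <<'E'
from h import *
import os
def p():
    c=cam("scene"); im,d=manip.get_image("scene"); h=cv2.cvtColor(im,cv2.COLOR_BGR2HSV); m=cv2.inRange(h,(15,110,90),(32,255,255)); m[:350]=0;m[:,340:]=0
    v,u=np.nonzero(m); w=world(c,u,v,d[v,u].astype(float)); return len(u),u.mean(),v.mean(),np.median(w,0).round(1)
print(p())
for i in range(8): q=p()
print(q, manip.observe()["t"])
E
```

```text
(554, np.float64(286.8610108303249), np.float64(371.68050541516243), array([ 627.6, -154.5,   38.3]))
(554, np.float64(286.92057761732855), np.float64(371.7364620938628), array([ 627.7, -154.3,   37.9])) 10.8333
```

The nozzle is at rest inside the tray.

```bash
python3 -c "
from bench import manip; print(manip.job_done())"
```

```text
the job is handed in; nothing more can be done
None
```

The orange pipe is tipped over and let go, the brass nozzle is at rest in its own tray, the grey pipe still stands, and the job was handed in at about 11 s (no verdict was returned).

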